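Battery in, then snap the lens onto the trailer lamp

ROBOT

A 6-joint arm with a two-finger parallel gripper is mounted at the origin on the work surface; the furniture and walls round the work are solid. World frame = base frame: x ahead of the robot, y to its left, z up, the work surface at z = 0. Lengths are in mm, angles in rad, forces in N, time in s.
With the tool pointing down it reaches from about 300 to 775 mm from the base axis. Payload 14.6 kg.
Tool frame: the origin (TCP) lies at the very end of the fingers, on their centre line; the grasp point (between the pads) lies 19 mm behind it; z points along the fingers, y is the line along which they close (so a half turn about z gives the same grasp; the last joint's range is limited). The gripper opens to 94 mm and grips with 3 to 60 N. Pads are 16 mm wide; open, the fingers measure 119 mm over their backs; the gripper's body (75 mm by 177 mm) begins 78 mm behind the grasp point.
Start: joints at [1.094, 0.3, 1.521, -0, 1.321, -0.067], TCP at [219.131, 504.451, 205.446] pointing down, gripper open.
Joint ranges: [-3.03, 3.03], [-0.79, 2.21], [0.23, 2.52], [-1.04, 4.18], [0, 3.07], [-2.55, 2.55]. Speed limits (rad/s): [2.22, 2.22, 2.57, 3.14, 3.14, 3.14].

INTERFACE

Orientations are given as [roll, pitch, yaw] about the fixed x, y, z axes, in that order (R = Rz(yaw) Ry(pitch) Rx(roll)).
In Python, from cell import manip gives the robot as it stands.
- The arm moves only by the tool servo_tool, never from a script. Its argument "motion" is a list that holds one entry, the list of rows, each a list of 7 numbers: the shift along the world's x, y, z as a fraction of full scale, then the turn, a rotation vector about the world's x, y, z as a fraction of full scale, then the closure, from 0 (fully open) to 1 (shut). In form: [[[x, y, z, rx, ry, rz, gripper], ...]]. A call has 1 to 10 rows; each row is the pose to reach, as a shift and turn from the pose commanded when the call began, turning the shorter way round; what a row does not reach only later rows make up. Full scale, the value 1, is 0.5 m for a shift and pi rad for a turn. A row lasts 1/10 s, in which the tool goes at most 50 mm and 8.59 degrees, less where a joint would pass 70% of its speed; a pose out of reach is approached as far as the arm can. A call with a number of a shift or a turn outside -1 to 1 is refused whole. A call with a gripper value outside its range is refused whole. The fingers move at their own pace and stop on an object; "newtons" is the grip in N (left out, the last holds). Time passes only in rows, so rows that repeat a pose let the fingers close. It gives the time, the measured TCP pose, the force, the opening and the grip force at its end, in the units of the state.
- manip.read_state(): the state, without advancing time (a new reading comes with each control period).
- manip.camera(name): name is "side" or "top"; returns a dict with "frame" (480x640x3 uint8, red, green, blue), "range_z" (480x640 float32, mm along the optical axis (not along the pixel's ray), 0 where there is no reading), "vfov" (degrees; the focal length in pixels is half the picture's height over the tangent of half this angle, whatever the lens; pixels are square), "cx", "cy" (the principal point, pixels), "k1" (the pictures are not rectified: a ray, as slopes to the right and down, at radius r is drawn at 1 + k1 r^2 times it, then the intrinsics apply), "cam_to_world" (4x4, takes a point from camera to world coordinates). Camera axes: x right, y down, z forward; pixel columns grow to the right and rows downward; lengths in mm; the calibration is good to about 2 mm. A picture is of the moment at which its call begins.
- manip.sign_off(): hands the job in; it is judged then, once.
The state is a dict: "clock": time; "joints": joint angles; "qd": joint speeds; "effort": joint torques, N m; "eef_pos": TCP position; "eef_rot": TCP orientation; "wrist_force": force on the tool from outside, world axes, zero at the start; "moment": the same for the moment, N m; "finger_gap": finger opening in mm; "finger_force": force on a finger pad.
Only numpy, scipy, OpenCV 4.12 (cv2) and the standard library are available. Lean on these libraries where they do the work, as an engineer would, in place of code of your own. Each camera call takes 0.05 s, during which the arm holds its last target. There are 200 camera calls.

TASK

Get the trailer lamp on the plywood board ready for use: stand the blue battery pack upright in the bay in the middle of the black lamp base, then lay the red lens on the base and press it home corner by corner, until all four corners have snapped into their clips and the lens sits flush all round. Let go of everything, and do not shift the other things on the bench.

Things in the scene. Friction and masses are not known exactly. Their poses are not given: they have to be found in the camera images.
- lamp_base: black lamp base fixed on a 156 x 122 x 12 mm plywood board that cannot move. Origin: centre of the board's underside, on the bench; x along the base's 132 mm length, y along its 100 mm width, z up. All heights said to be above the base are above this origin. Lens and battery may each go on either way round (half a turn)
- lamp_shoulder (a point): centre of the base's flat outer shoulder, 38 mm above the base, outline 132 x 100 mm, where the lens's lower edge rests when home. Inside it rounded rims rise to 51 mm (outline 123 x 91 mm): the lens skirt slips over them with 1.5 mm play a side. At each corner (x = +-52, y = +-37 mm) stands a steel U-clip with two sprung jaws, 46 mm up, for a snap stud under the lens
- bay_centre (a point): where the battery's centre lies when it stands in its bay: on the base's vertical axis, 40 mm above the base; same axes as the base. The bay is a 70 x 37 mm pocket (long side along the base's x), its floor 15 mm above the base, with rounded walls 14 mm high
- battery_centre (a point): centre (half-way up) of the loose blue battery pack with a white and orange band: 62 mm (its x) x 30 mm (its y) x 50 mm high, 0.16 kg, standing upright at the start. In its bay its top is 65 mm above the base, 14 mm above the rim, so it is best held by its top 14 mm, across the 30 mm
- lens: the loose red lens, 0.13 kg; origin: centre of its lower edge (46 mm above the base when its studs just rest on the clips, the dome's top then at 85 mm; 38 mm and 77 mm when home); axes as at lens_centre. Pressing one corner down 8 mm takes 5 to 14 N until its stud snaps into the clip, which then holds that corner down; the lens tilts and other corners may rise meanwhile
- lens_centre (a point): centre of the red lens, 19.5 mm above its lower edge; 132 mm (its x) x 100 mm (its y) x 39 mm high, lying open side down at the start. Flange top 17 mm above the lower edge, with a 3 mm thick skirt 17 mm deep below it; a hollow raised dome 84 mm (x) x 46 mm (y) stands 22 mm above the flange: grip it across the 46 mm. The battery fits under the dome
- lens_corner_1 (a point): press point 1 of the lens, a small white dot on its flange straight above a clip, at x = +52, y = +37 mm in the lens's axes, 17 mm above its lower edge; 63 mm above the base when resting on the clip, 55 mm when home. The dome begins 10 mm away in x, 14 mm in y; the flange ends 14 mm away in x, 13 mm in y
- lens_corner_2 (a point): press point 2 of the lens, a small white dot on its flange straight above a clip, at x = +52, y = -37 mm in the lens's axes, 17 mm above its lower edge; 63 mm above the base when resting on the clip, 55 mm when home. The dome begins 10 mm away in x, 14 mm in y; the flange ends 14 mm away in x, 13 mm in y
- lens_corner_3 (a point): press point 3 of the lens, a small white dot on its flange straight above a clip, at x = -52, y = +37 mm in the lens's axes, 17 mm above its lower edge; 63 mm above the base when resting on the clip, 55 mm when home. The dome begins 10 mm away in x, 14 mm in y; the flange ends 14 mm away in x, 13 mm in y
- lens_corner_4 (a point): press point 4 of the lens, a small white dot on its flange straight above a clip, at x = -52, y = -37 mm in the lens's axes, 17 mm above its lower edge; 63 mm above the base when resting on the clip, 55 mm when home. The dome begins 10 mm away in x, 14 mm in y; the flange ends 14 mm away in x, 13 mm in y
- clamp_fixture: steel fixture plate, 200 mm along x, 140 mm along y, fixed on the bench between the lamp base and the loose parts, with a closed toggle clamp that is not used; its red lever stands up to 193 mm high, 75 mm farther from the robot than the origin (centre of the plate's underside): carry things above or round it
- masking_tape: roll of green masking tape lying flat, 98 mm across, 25 mm high, behind the toggle clamp fixture; a bystander. Origin: centre of its underside
- red_screwdriver: red-handled screwdriver, 197 mm long, lying at the back right; a bystander. Origin: below its middle
- scraper: red-handled scraper, 200 mm long, lying at the front right; a bystander. Origin: below its middle
- ball_valve: brass ball valve with a yellow lever, 104 mm long, lying at the front right; a bystander. Origin: below its middle
Mind the look-alikes: they are no part of the job. What is shaped like the part that bears battery_centre but purple is not meant.

How it is judged (in metres and radians):
On the way, in this order (a step that is already met when the one before it is completed fails the run):
1. the battery stands in its bay (distance between battery_centre and bay_centre below 0.007 m and angle between battery_centre's own z axis and vertical below 0.12 rad), for 0.2 s.
2. the lens is going on corner by corner: at least one corner has snapped in while another still stands up (horizontal distance between lens_centre and lamp_base below 0.006 m and z of any of lens_corner_1, lens_corner_2, lens_corner_3, lens_corner_4 in the frame of lamp_base below 0.057 m and z of any of lens_corner_1, lens_corner_2, lens_corner_3, lens_corner_4 in the frame of lamp_base above 0.0595 m), for 0.1 s.
At the end, for the whole second after the job is handed in: all four corner points of the lens are home (less than 57 mm above the lamp base's origin, home being 55 mm), the lens is centred on the base within 4 mm and at rest, and the battery stands upright in its bay (within 7 mm) (all of step 1 and z of each of lens_corner_1, lens_corner_2, lens_corner_3, lens_corner_4 in the frame of lamp_base below 0.057 m and horizontal distance between lens_centre and lamp_base below 0.004 m and linear speed of lens below 0.02 m/s); the robot touches nothing.
It fails at once if one of the bystanders (masking tape, screwdriver, scraper, ball valve) has been shifted by more than 20 mm (distance of any of masking_tape, red_screwdriver, scraper, ball_valve from where it was at the start of the episode above 0.02 m).
It also fails if it takes over 72 s, if anything falls off the work surface, if the arm or the gripper's body presses on something with over 40 N, if the wrist force passes 120 N, or if a joint passes its speed limit or range.

## Working session

There is one attempt and no reset: what is moved stays moved. The work goes in short steps, Python scripts to look and compute and a tool call to move; the robot and the scene stay as the last step left them, time stands still between calls to the robot, and variables do not carry over. Pictures are saved under pics/ and viewed, at most 10 in all, crops included, and the job is handed in when it is done.

Besides the shell and the picture viewer there is one more tool, called after "Request:" as name(argument=value, ...) on one line, values as JSON. servo_tool: Moves the arm, as the interface text tells. Its arguments: {"type":"object","properties":{"motion":{"type":"array"},"newtons":{"type":"number"}},"required":["motion"]}

```bash
mkdir -p pics
cat > h.py <<'E'
import numpy as np, cv2
from cell import manip
def cam(name):
    c=manip.camera(name); f=240/np.tan(np.radians(c['vfov'])/2)
    K=np.array([[f,0,c['cx']],[0,f,c['cy']],[0,0,1.]]); return c,K
def cloud(c,K):
    v,u=np.mgrid[0:480,0:640]; x=(u-K[0,2])/K[0,0]; y=(v-K[1,2])/K[1,1]
    xd,yd=x.copy(),y.copy()
    for _ in range(15):
        s=1+c['k1']*(x*x+y*y); x=xd/s; y=yd/s
    z=c['range_z']; P=np.stack([x*z,y*z,z],-1).astype(float); T=np.array(c['cam_to_world'])
    W=P@T[:3,:3].T+T[:3,3]; W[z<=0]=np.nan
    rays=np.stack([x,y,np.ones_like(x)],-1)@T[:3,:3].T
    return W,rays,T[:3,3]
def onplane(rays,o,u,v,h):
    r=rays[int(v),int(u)]; return o+r*(h-o[2])/r[2]
E
python3 - <<'E'
from h import *
for n in('top','side'):
    c,K=cam(n); cv2.imwrite(f'pics/{n}0.png',c['frame'][...,::-1]); W,r,o=cloud(c,K)
    print(n,c['vfov'],c['k1'],o,np.isfinite(W[...,2]).mean())
    np.savez(f'/tmp/{n}.npz',W=W,r=r,o=o,f=c['frame'])
print(manip.read_state())
E
```

```text
top 55.267434977691224 -0.00891243355488788 [ 288.82547342 -148.34699214 1041.58593509] 0.9960123697916666
side 47.20618666106718 0.019161606333898597 [  209.4012155  -1028.7686616    774.32341001] 0.9959212239583334
{'clock': 0.1, 'joints': array([ 1.09439594e+00,  3.00371366e-01,  1.52148273e+00,  7.86304450e-06,
        1.32069250e+00, -6.65761303e-02]), 'qd': array([-0.00183478, -0.00019857, -0.0021456 ,  0.00088448, -0.00130974,
       -0.00026858]), 'effort': array([ 1.97765985e-03, -5.32641506e+01, -3.53281760e+01,  7.09506590e-02,
        2.34438863e-02, -5.54932228e-05]), 'eef_pos': array([219.03502674, 504.26567314, 204.98263924]), 'eef_rot': array([-3.14064133e+00, -7.10625784e-05,  2.73176641e+00]), 'wrist_force': array([ 0.21411817,  0.09257631, -0.82771086]), 'moment': array([-0.05968946,  0.03499779, -0.0088779 ]), 'finger_force': 0.0, 'finger_gap': 93.66163154082426}
```

View pics/top0.png

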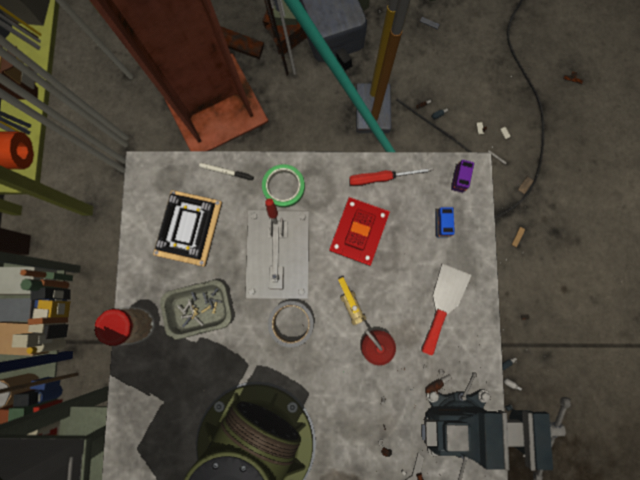

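View pics/side0.png

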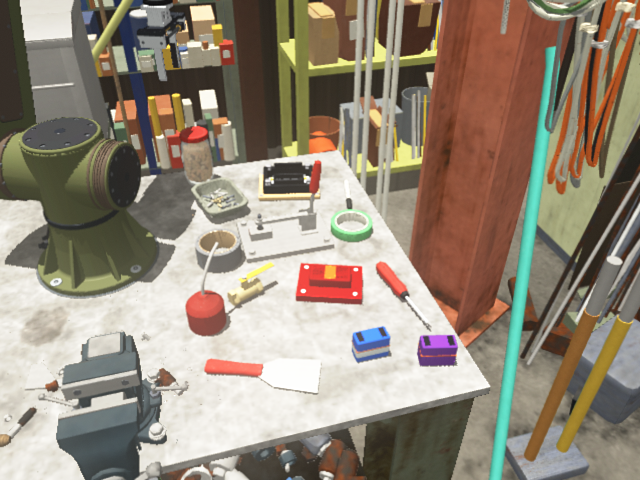

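Top view: lamp base at (188,228), fixture (277,253), lens (360,231) and blue battery (445,221), with the purple look-alike at (462,176). In the side view the base is at (290,180), the lens at (330,283) and the battery at (371,344). Next I measure them.

Run:
```python
from h import *
d=np.load('/tmp/top.npz'); W,r,o,f=[d[k] for k in('W','r','o','f')]
hsv=cv2.cvtColor(f,cv2.COLOR_RGB2HSV); H,S,V=cv2.split(hsv)
v,u=np.mgrid[0:480,0:640]
box=lambda a,b,c_,d_:(u>a)&(u<b)&(v>c_)&(v<d_)
def rect(m,name,zr):
    m=m&(W[...,2]>zr[0])&(W[...,2]<zr[1]); p=W[m]; 
    R=cv2.minAreaRect(p[:,:2].astype(np.float32)); print(name,m.sum(),'z',np.percentile(p[:,2],[5,50,95]).round(1),'c',np.round(R[0],1),'size',np.round(R[1],1),'ang',round(R[2],1))
bb=box(425,465,195,245)
rect(bb,'batt top',(44,60))
rect(bb,'batt all',(8,60))
bl=box(320,400,190,275)
rect(bl,'flange',(10,30)); rect(bl,'dome',(34,45)); rect(bl,'lens all',(10,50))
bs=box(145,230,182,275)
rect(bs,'board',(6,20)); rect(bs,'shoulder',(33,42)); rect(bs,'rim',(47,60)); rect(bs,'all',(6,60))
pk=box(165,210,200,255); q=W[pk]; print(np.histogram(W[bs][:,2],bins=range(-4,60,4)))
# white dots
m=(bl&(S<90)&(V>150)&(W[...,2]>8)).astype(np.uint8)
n,_,st,ct=cv2.connectedComponentsWithStats(m)
for i in range(1,n): print('dot',st[i,4],ct[i].round(1),onplane(r,o,*np.round(ct[i]),17).round(1))
# bright bay floor
m=(box(160,215,195,262)&(S<60)&(V>170)).astype(np.uint8)
n,_,st,ct=cv2.connectedComponentsWithStats(m)
for i in range(1,n):
  if st[i,4]>5: print('white',st[i],ct[i].round(1),onplane(r,o,*np.round(ct[i]),15).round(1))
im=np.hstack([cv2.resize(f[180:276,140:236],(400,400),interpolation=2),cv2.resize(f[185:281,385:481],(400,400),interpolation=2)])
cv2.imwrite('pics/crop.png',im[...,::-1])
for n,x in (('fixture',box(240,315,200,300)),):
  q=W[x]; i=np.nanargmax(q[:,2]); print(q[i])
print('bench',np.nanmedian(W[box(330,420,280,300)],axis=0))
```

```text
batt top 385 z [46.3 50.  53.1] c [ 480.9 -415. ] size [60.5 31.1] ang 1.0
batt all 517 z [16.8 49.1 52.9] c [ 482. -415.] size [62.8 31.2] ang 0.7
flange 1767 z [14.2 17.3 20.6] c [ 464.2 -224.3] size [100.2 132.7] ang 70.0
dome 758 z [36.  39.3 42.4] c [ 464.  -224.3] size [45.8 84.6] ang 70.0
lens all 2539 z [14.5 18.3 41.2] c [ 464.2 -224.3] size [100.2 132.7] ang 70.0
board 1785 z [ 9.2 14.4 18.8] c [473.9 187.5] size [160.9 156.7] ang 78.1
shoulder 607 z [33.9 38.2 41.2] c [470.  168.9] size [101.1 132.2] ang 77.7
rim 496 z [47.5 50.  53.6] c [469.9 168.8] size [ 92.6 123. ] ang 77.8
all 3578 z [10.4 20.1 50.7] c [473.9 187.5] size [160.9 156.7] ang 78.1
(array([2245, 1683,   84,  378,  824,  543,  143,  162,  232,  136,  384,
        150,  146,  356,   83]), array([-4,  0,  4,  8, 12, 16, 20, 24, 28, 32, 36, 40, 44, 48, 52, 56]))
dot 1 [354. 198.] [ 538.1 -213.1   17. ]
dot 14 [351.7 203.5] [ 524.  -208.5   17. ]
dot 14 [382.3 214.5] [ 501.  -276.7   17. ]
dot 15 [336.2 246.1] [ 426.9 -172.1   17. ]
dot 14 [367.3 257.5] [ 400.1 -241.7   17. ]
white [181 203  20   7  57] [190.2 206.3] [517.9 163.1  15. ]
white [167 207  12  34 105] [172.6 223.6] [475.7 199.9  15. ]
white [176 212  20  30 379] [185.7 226.4] [471.2 169.9  15. ]
white [171 242   3   4   8] [171.6 243.6] [429.6 199.5  15. ]
white [177 244   9   5  24] [181.2 245.7] [425.2 178.8  15. ]
white [192 244   3   3   6] [193.2 245. ] [427.6 151.7  15. ]
[486.24446067 -37.18170258 194.75196061]
bench [ 3.29414700e+02 -2.60727744e+02 -3.16214376e-01]
```

View pics/crop.png

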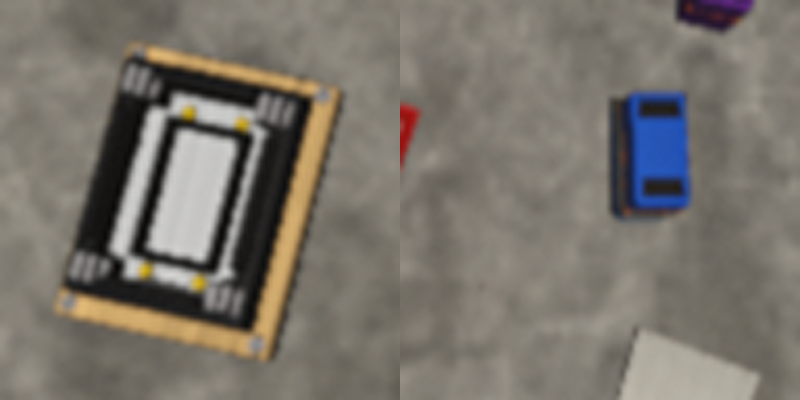

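Depth heights match the given sizes (17/39 flange and dome, 38/50 shoulder and rim, 50 battery), and the lens dots are 104 × 74 mm apart:

| Thing | Centre (mm) | x-axis angle |
|---|---|---|
| Base | (470, 169) | -12.3° |
| Lens | (464, -224) | -20° |
| Battery | (481.5, -415) | ~0.8° |

Moving towards the battery.

Request:
servo_tool(motion=[[[0.262,-0.96,0.12,0,0,0.135,0.36],[0.262,-0.96,0.12,0,0,0.135,0.36],[0.262,-0.96,0.12,0,0,0.135,0.36],[0.262,-0.96,0.12,0,0,0.135,0.36],[0.262,-0.96,0.12,0,0,0.135,0.36],[0.262,-0.96,0.12,0,0,0.135,0.36],[0.262,-0.96,0.12,0,0,0.135,0.36],[0.262,-0.96,0.12,0,0,0.135,0.36],[0.262,-0.96,0.12,0,0,0.135,0.36],[0.262,-0.96,0.12,0,0,0.135,0.36]]], newtons=25)

```text
clock: 1.1
eef_pos: [349.4, 24.7, 265.5]
eef_rot: [-3.142, 0.001, -3.127]
wrist_force: [1.5, 0.8, 0.4]
finger_gap: 59.9
finger_force: 0.0
```

Request:
servo_tool(motion=[[[0.263,-0.878,-0.27,0,0,0,0.36],[0.263,-0.878,-0.27,0,0,0,0.36],[0.263,-0.878,-0.27,0,0,0,0.36],[0.263,-0.878,-0.27,0,0,0,0.36],[0.263,-0.878,-0.27,0,0,0,0.36],[0.263,-0.878,-0.27,0,0,0,0.36],[0.263,-0.878,-0.27,0,0,0,0.36],[0.263,-0.878,-0.27,0,0,0,0.36],[0.263,-0.878,-0.27,0,0,0,0.36],[0.263,-0.878,-0.27,0,0,0,0.36]]])

```text
clock: 2.1
eef_pos: [480.6, -414.9, 127.8]
eef_rot: [3.14, -0.002, -3.129]
wrist_force: [-0.9, 0.5, -0.4]
finger_gap: 60.1
finger_force: 0.0
```

Request:
servo_tool(motion=[[[0,0,-0.1,0,0,0,0.36],[0,0,-0.19,0,0,0,0.36],[0,0,-0.19,0,0,0,0.36],[0,0,-0.19,0,0,0,0.36],[0,0,-0.19,0,0,0,1],[0,0,-0.19,0,0,0,1],[0,0,-0.19,0,0,0,1],[0,0,-0.19,0,0,0,1],[0,0,-0.19,0,0,0,1],[0,0,-0.19,0,0,0,1]]])

```text
clock: 3.1
eef_pos: [481.4, -412.8, 36.1]
eef_rot: [-3.14, 0.001, -3.127]
wrist_force: [-0.8, -1.0, 6.3]
finger_gap: 30.2
finger_force: 24.7
```

Request:
servo_tool(motion=[[[0,0,0.1,0,0,0,1],[0,0,0.2,0,0,0,1],[0,0,0.3,0,0,0,1],[0,0,0.4,0,0,0,1],[0,0,0.48,0,0,0,1],[0,0.1,0.48,0,0,0,1],[0,0.2,0.48,0,0,-0.02,1],[0,0.3,0.48,0,0,-0.04,1],[0,0.4,0.48,0,0,-0.06,1],[0,0.5,0.48,0,0,-0.0728,1]]])

```text
clock: 4.1
eef_pos: [480.4, -160.3, 275.0]
eef_rot: [3.141, -0.0, 2.924]
wrist_force: [1.3, 0.3, -1.4]
finger_gap: 30.4
finger_force: 24.6
```

```bash
python3 -c "
from cell import manip
s=manip.read_state();print(s['eef_pos'],s['eef_rot'],s['wrist_force'],s['joints'])"
```

```text
[ 480.37178818 -160.2722525   275.00325788] [ 3.14135107e+00 -4.81729871e-04  2.92447002e+00] [ 1.28023843  0.33021551 -1.38496315] [-3.94447794e-01  1.56037253e-01  1.53574017e+00  1.53937447e-04
  1.45033202e+00 -1.74813997e+00]
```

Request:
servo_tool(motion=[[[-0.023,0.667,0,0,0,0,1],[-0.023,0.667,0,0,0,0,1],[-0.023,0.667,0,0,0,0,1],[-0.023,0.667,0,0,0,0,1],[-0.023,0.667,0,0,0,0,1],[-0.023,0.667,0,0,0,0,1],[-0.023,0.667,0,0,0,0,1],[-0.023,0.667,0,0,0,0,1],[-0.023,0.667,-0.1,0,0,0,1],[-0.023,0.667,-0.1,0,0,0,1]]])

```text
clock: 5.1
eef_pos: [467.2, 170.3, 220.3]
eef_rot: [-3.137, -0.008, 2.927]
wrist_force: [-0.0, 0.2, -1.4]
finger_gap: 30.2
finger_force: 24.6
```

Run:
```python
from h import *
for n in('side','top'):
    c,K=cam(n); W,r,o=cloud(c,K); f=c['frame']; H,S,V=cv2.split(cv2.cvtColor(f,cv2.COLOR_RGB2HSV))
    m=(H>100)&(H<125)&(S>120)&(V>60)&(abs(W[...,0]-470)<90)&(abs(W[...,1]-169)<90)&(W[...,2]>100)
    p=W[m]; v,u=np.where(m); print(n,m.sum())
    if m.sum()>10: print(np.percentile(p,[2,50,98],axis=0).round(1), u.min(),u.max(),v.min(),v.max())
    cv2.imwrite(f'pics/{n}1.png',f[...,::-1])
    if n=='side':
        cv2.imwrite('pics/s1c.png',cv2.resize(f[60:220,190:404],(800,600))[...,::-1])
s=manip.read_state();print(s['eef_pos'],s['eef_rot'],s['wrist_force'])
```

```text
side 279
[[433.3 145.  187.9]
 [460.1 155.2 221.5]
 [491.  178.3 237.1]] 272 297 101 123
top 55
[[436.9 160.6 201.2]
 [440.2 173.2 238.4]
 [444.1 186.2 241.8]] 138 162 218 226
[469.44117412 170.67584569 225.79839711] [-3.14087974e+00 -1.22326011e-03  2.92662885e+00] [ 0.77236836  1.1981164  -1.1564676 ]
```

View pics/s1c.png

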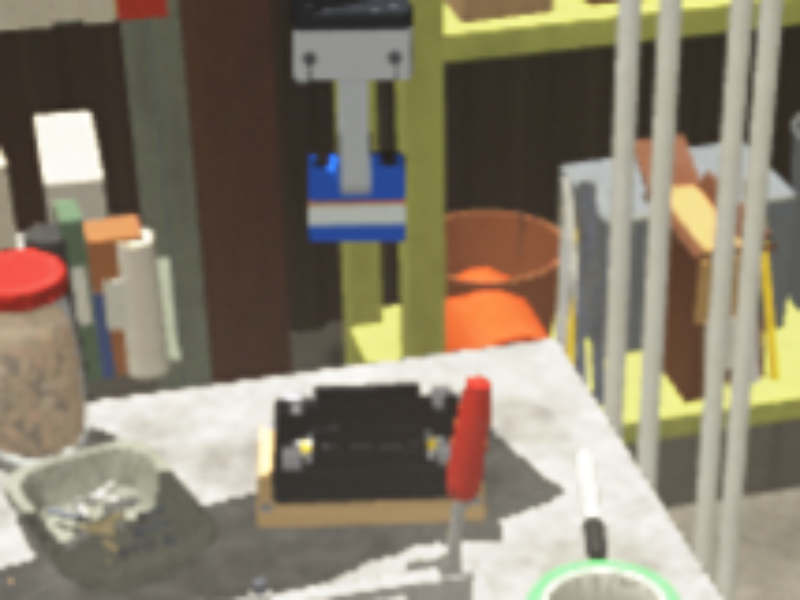

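The side crop shows the battery upright, centred on the fingers and above the base. I'm lowering it.

Request:
servo_tool(motion=[[[0,0,-0.1,0,0,0,1],[0,0,-0.2,0,0,0,1],[0,0,-0.24,0,0,0,1],[0,0,-0.27,0,0,0,1],[0,0,-0.3,0,0,0,1],[0,0,-0.3,0,0,0,1],[0,0,-0.3,0,0,0,1]]])

```text
clock: 5.9
eef_pos: [470.6, 171.2, 76.9]
eef_rot: [3.141, 0.002, 2.927]
wrist_force: [-0.5, 0.2, -1.1]
finger_gap: 30.6
finger_force: 24.6
```

Run:
```python
from h import *
for i in range(3):
    s=manip.read_state();print(s['eef_pos'],s['wrist_force']); c,K=cam('side')
cv2.imwrite('pics/s2c.png',cv2.resize(c['frame'][130:220,230:350],(800,600),interpolation=2)[...,::-1])
```

```text
[470.59743123 171.17375743  76.91813657] [-0.52105746  0.22630658 -1.08622504]
[470.61613593 171.24322187  76.97634198] [ 0.75907144  0.0954434  -1.57359472]
[470.47679077 171.27988869  76.82897166] [-0.10375025 -0.36632071 -1.38989481]
```

View pics/s2c.png

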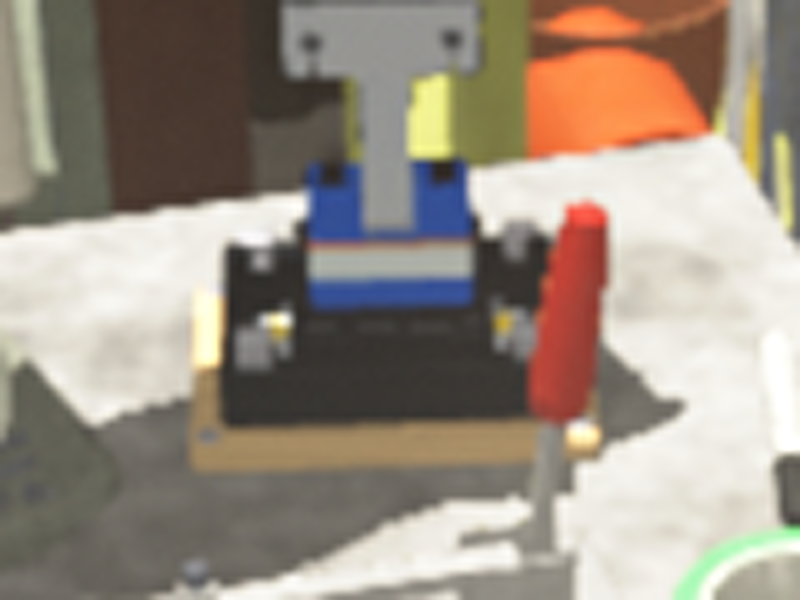

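The crop shows the battery over the bay, centred between the clips. Lowering it in.

Request:
servo_tool(motion=[[[0,0,-0.015,0,0,0,1],[0,0,-0.03,0,0,0,1],[0,0,-0.04,0,0,0,1],[0,0,-0.046,0,0,0,1],[0,0,-0.05,0,0,0,1],[0,0,-0.052,0,0,0,1],[0,0,-0.052,0,0,0,1]]])

```text
clock: 6.75
eef_pos: [469.4, 170.4, 50.4]
eef_rot: [-3.14, -0.0, 2.927]
wrist_force: [-10.9, -9.8, 22.7]
finger_gap: 29.9
finger_force: 25.3
```

Request:
servo_tool(motion=[[[0,0,-0.052,0,0,0,0.53],[0,0,0,0,0,0,0.53],[0,0,0,0,0,0,0.53],[0,0,0.1,0,0,0,0.53],[0,0,0.2,0,0,0,0.3],[0,0,0.3,0,0,0,0.3],[0,0,0.4,0,0,0,0.3]]])

```text
clock: 7.45
eef_pos: [469.1, 171.1, 251.0]
eef_rot: [-3.142, -0.0, 2.927]
wrist_force: [0.7, -0.6, -0.1]
finger_gap: 63.8
finger_force: 0.0
```

Request:
servo_tool(motion=[[[-0.01,-0.788,0.04,0,0,-0.0428,0.2],[-0.01,-0.788,0.04,0,0,-0.0428,0.2],[-0.01,-0.788,0.04,0,0,-0.0428,0.2],[-0.01,-0.788,0.04,0,0,-0.0428,0.2],[-0.01,-0.788,0.04,0,0,-0.0428,0.2],[-0.01,-0.788,0.04,0,0,-0.0428,0.2],[-0.01,-0.788,0.04,0,0,-0.0428,0.2],[-0.01,-0.788,0.04,0,0,-0.0428,0.2],[-0.01,-0.788,0.04,0,0,-0.0428,0.2]]])

```text
clock: 8.35
eef_pos: [463.9, -227.0, 268.5]
eef_rot: [-3.141, -0.001, 2.788]
wrist_force: [0.8, 1.5, -0.5]
finger_gap: 75.2
finger_force: 0.0
```

Run:
```python
from h import *
c,K=cam('top'); W,r,o=cloud(c,K); f=c['frame']; v,u=np.mgrid[0:480,0:640]
m=(u>160)&(u<220)&(v>195)&(v<262)&(W[...,2]>57)&(W[...,2]<75); p=W[m]
print(m.sum(),np.median(p,axis=0),cv2.minAreaRect(p[:,:2].astype(np.float32)))
m=(u>145)&(u<230)&(v>182)&(v<275)&(W[...,2]>33)&(W[...,2]<56); p=W[m]; print(cv2.minAreaRect(p[:,:2].astype(np.float32)))
cv2.imwrite('pics/t2c.png',cv2.resize(f[175:280,130:270],(800,600),interpolation=2)[...,::-1])
s=manip.read_state();print(s['eef_pos'],s['eef_rot'],s['joints'])
```

```text
411 [469.65920007 169.60682541  65.27888921] ((470.3247375488281, 171.25128173828125), (31.104787826538086, 61.81868362426758), 77.32853698730469)
((470.1609802246094, 168.976806640625), (102.09297943115234, 132.650390625), 78.06236267089844)
[ 464.10412749 -224.77936024  268.42926424] [ 3.14151902e+00 -9.02224314e-04  2.78928776e+00] [-5.22025843e-01  1.81055187e-01  1.52164796e+00 -8.05096335e-05
  1.43979120e+00 -1.74050669e+00]
```

View pics/t2c.png

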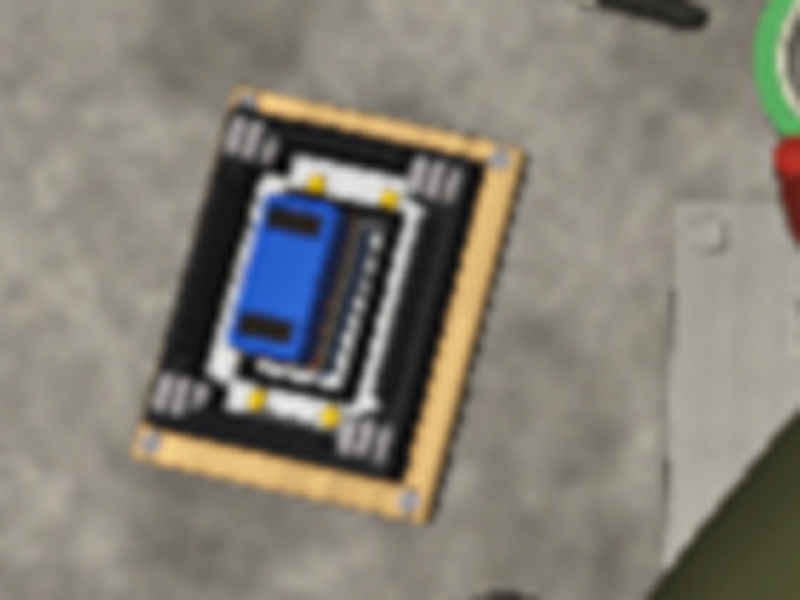

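The battery is upright in the bay: top at 65 mm, centre 2 mm off the base axis. Descending on the lens.

Request:
servo_tool(motion=[[[0,0,-0.1,0,0,0,0.2],[0,0,-0.2,0,0,0,0.2],[0,0,-0.3,0,0,0,0.2],[0,0,-0.39,0,0,0,0.2],[0,0,-0.42,0,0,0,0.2],[0,0,-0.45,0,0,0,0.2],[0,0,-0.45,0,0,0,0.2],[0,0,-0.45,0,0,0,0.2]]])

```text
clock: 9.2
eef_pos: [464.8, -222.1, 44.6]
eef_rot: [3.142, 0.0, 2.794]
wrist_force: [0.0, 0.4, 0.6]
finger_gap: 75.4
finger_force: 0.0
```

Request:
servo_tool(motion=[[[0,-0.003,-0.02,0,0,0,0.2],[0,-0.003,-0.044,0,0,0,0.2],[0,-0.003,-0.044,0,0,0,0.2],[0,-0.003,-0.044,0,0,0,1],[0,-0.003,-0.044,0,0,0,1],[0,-0.003,-0.044,0,0,0,1],[0,-0.003,-0.044,0,0,0,1],[0,-0.003,-0.044,0,0,0,1]]])

```text
clock: 10.0
eef_pos: [464.7, -224.4, 22.4]
eef_rot: [-3.141, 0.0, 2.793]
wrist_force: [0.3, 0.7, 1.9]
finger_gap: 45.4
finger_force: 25.0
```

Run:
```python
from h import *
c,K=cam('side')
s=manip.read_state();print(s['eef_pos'],s['eef_rot'],s['wrist_force'],s['finger_gap'])
```

```text
[ 464.63968    -224.39509082   22.40981972] [-3.14146277e+00  4.47961409e-04  2.79273952e+00] [-1.435504   -0.20917189  2.63114571] 45.601136189814454
```

Request:
servo_tool(motion=[[[0,0,0.1,0,0,0,1],[0,0,0.2,0,0,0,1],[0,0,0.3,0,0,0,1],[0,0,0.4,0,0,0,1],[0,0,0.5,0,0,0,1],[0.002,0.1,0.5,0,0,0.01,1],[0.004,0.2,0.5,0,0,0.02,1],[0.006,0.3,0.5,0,0,0.03,1],[0.008,0.4,0.5,0,0,0.04,1],[0.01,0.5,0.5,0,0,0.0436,1]]])

```text
clock: 11.05
eef_pos: [469.0, 27.6, 272.2]
eef_rot: [3.142, 0.0, 2.931]
wrist_force: [0.8, -1.0, -0.4]
finger_gap: 45.6
finger_force: 25.0
```

Request:
servo_tool(motion=[[[0.002,0.1,0,0,0,0,1],[0.002,0.2,0,0,0,0,1],[0.002,0.2866,0,0,0,0,1],[0.002,0.2866,0,0,0,0,1],[0.002,0.2866,-0.1,0,0,0,1],[0.002,0.2866,-0.2,0,0,0,1],[0.002,0.2866,-0.25,0,0,0,1],[0.002,0.2866,-0.28,0,0,0,1],[0.002,0.2866,-0.28,0,0,0,1],[0.002,0.2866,-0.28,0,0,0,1]]])

```text
clock: 12.05
eef_pos: [470.8, 168.7, 132.8]
eef_rot: [3.141, 0.0, 2.929]
wrist_force: [-0.1, 0.0, -0.8]
finger_gap: 45.9
finger_force: 25.0
```

Run:
```python
from h import *
for n in('side','top'):
    c,K=cam(n); W,r,o=cloud(c,K); f=c['frame']; H,S,V=cv2.split(cv2.cvtColor(f,cv2.COLOR_RGB2HSV))
    if n=='side': cv2.imwrite('pics/s3c.png',cv2.resize(f[110:215,220:360],(800,600),interpolation=2)[...,::-1])
    m=((H<8)|(H>172))&(S>150)&(abs(W[...,0]-470)<95)&(abs(W[...,1]-169)<95)&(W[...,2]>60)
    p=W[m]; print(n,m.sum()); 
    if m.sum()>50: print(np.percentile(p[:,2],[2,25,50,75,98]).round(), cv2.minAreaRect(p[:,:2].astype(np.float32)))
s=manip.read_state();print(s['eef_pos'],s['eef_rot'],s['wrist_force'],s['moment'])
```

```text
side 1151
[114. 125. 128. 139. 151.] ((468.021728515625, 164.23129272460938), (102.05644989013672, 132.97589111328125), 77.3335189819336)
top 1027
[115. 127. 128. 131. 152.] ((459.67236328125, 138.83981323242188), (119.90933227539062, 145.87957763671875), 83.05526733398438)
[471.05591091 168.89346775 133.32914669] [3.14080354e+00 1.53397711e-03 2.92949085e+00] [-0.37298395  0.00778003 -1.50857415] [ 0.03515962 -0.02719149  0.03083723]
```

View pics/s3c.png

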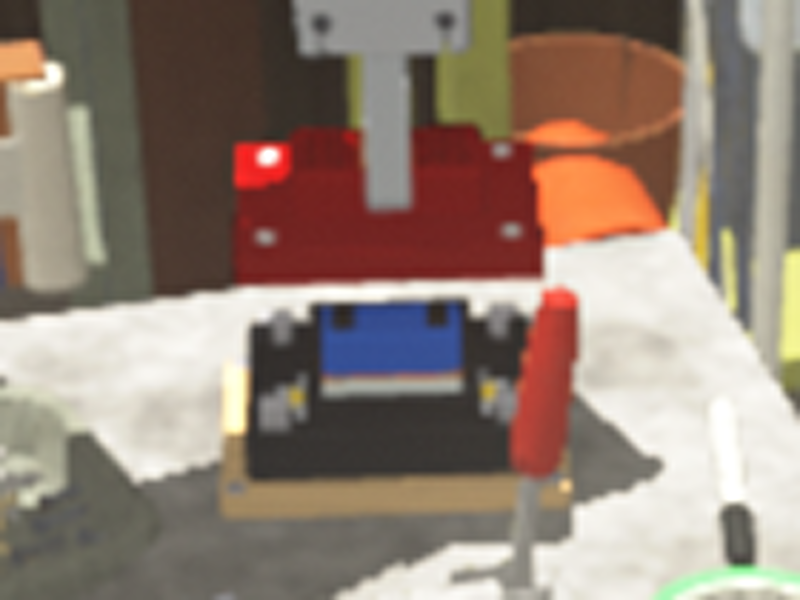

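The lens is level and lined up over the base, with the battery standing below it. Lowering in steps while watching the force.

Request:
servo_tool(motion=[[[-0.001,0,-0.05,0,0,0,1],[-0.001,0,-0.09,0,0,0,1],[-0.001,0,-0.11,0,0,0,1],[-0.001,0,-0.114,0,0,0,1],[-0.001,0,-0.118,0,0,0,1],[-0.001,0,-0.12,0,0,0,1],[-0.001,0,-0.122,0,0,0,1],[-0.001,0,-0.122,0,0,0,1]]])

```text
clock: 12.95
eef_pos: [470.2, 169.0, 71.5]
eef_rot: [3.141, 0.001, 2.93]
wrist_force: [-0.1, -0.4, -1.1]
finger_gap: 45.5
finger_force: 25.0
```

Request:
servo_tool(motion=[[[0,0,-0.002,0,0,0,1],[0,0,-0.004,0,0,0,1],[0,0,-0.006,0,0,0,1],[0,0,-0.007,0,0,0,1],[0,0,-0.007,0,0,0,1]]])

```text
clock: 13.45
eef_pos: [470.2, 168.7, 68.1]
eef_rot: [-3.141, 0.0, 2.93]
wrist_force: [-1.7, -4.1, 5.6]
finger_gap: 45.9
finger_force: 25.0
```

Request:
servo_tool(motion=[[[0,0,0.001,0,0,0,0.3],[0,0,0.001,0,0,0,0.3],[0,0,0.001,0,0,0,0.3],[0,0,0.03,0,0,0,0.3],[0,0,0.1,0,0,0,0.3],[0,0,0.15,0,0,0,1],[0,0,0.15,0,0,0,1],[0,0,0.15,0,0,0,1]]])

```text
clock: 14.25
eef_pos: [470.0, 169.0, 142.5]
eef_rot: [3.141, 0.0, 2.93]
wrist_force: [0.1, -0.5, 0.1]
finger_gap: 44.9
finger_force: 0.0
```

Run:
```python
from h import *
c,K=cam('side'); f=c['frame']
cv2.imwrite('pics/s4c.png',cv2.resize(f[110:215,220:360],(800,600),interpolation=2)[...,::-1])
s=manip.read_state();print(s['eef_pos'],s['eef_rot'],s['wrist_force'],s['finger_gap'])
```

```text
[469.63603001 168.87837602 141.82229745] [-3.14112499e+00 -9.31751618e-04  2.92975415e+00] [-0.36921505  0.0950394   0.75960063] 40.798393249635524
```

View pics/s4c.png

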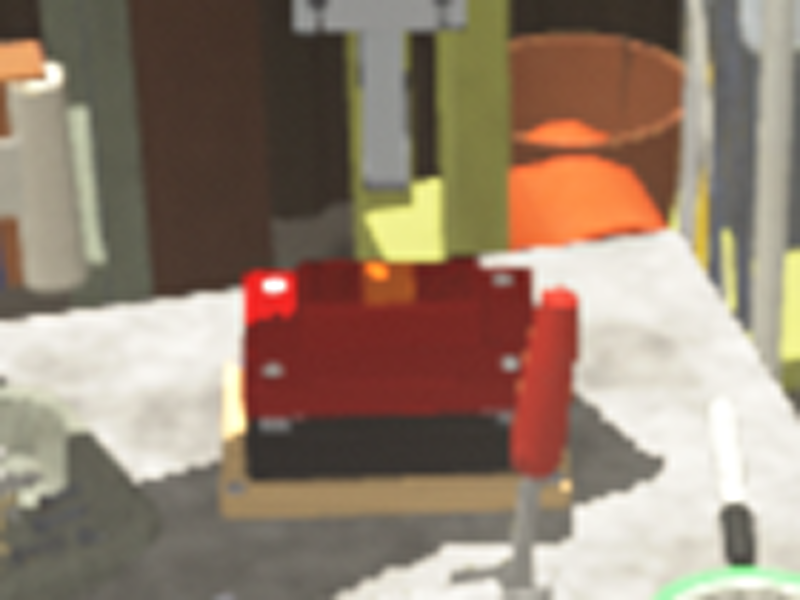

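The lens rests level on the clips. Moving to corner 1 with the fingers closed.

Request:
servo_tool(motion=[[[0.117,0.05,0,0,0,0,1],[0.117,0.05,0,0,0,0,1],[0.117,0.05,-0.06,0,0,0,1],[0.117,0.05,-0.12,0,0,0,1],[0.117,0.05,-0.14,0,0,0,1],[0.117,0.05,-0.14,0,0,0,1],[0.117,0.05,-0.14,0,0,0,1]]])

```text
clock: 15.0
eef_pos: [528.8, 194.1, 73.4]
eef_rot: [3.141, 0.001, 2.93]
wrist_force: [-0.2, 0.4, -0.8]
finger_gap: 0.4
finger_force: 0.0
```

Press: 73 down to about 54.

Request:
servo_tool(motion=[[[0,0,-0.016,0,0,0,1],[0,0,-0.022,0,0,0,1],[0,0,-0.026,0,0,0,1],[0,0,-0.03,0,0,0,1],[0,0,-0.033,0,0,0,1],[0,0,-0.036,0,0,0,1],[0,0,-0.038,0,0,0,1],[0,0,-0.038,0,0,0,1],[0,0,-0.038,0,0,0,1]]])

```text
clock: 15.9
eef_pos: [529.3, 194.3, 56.2]
eef_rot: [3.14, 0.002, 2.93]
wrist_force: [-8.8, -2.0, 26.7]
finger_gap: 0.4
finger_force: 12.8
```

Request:
servo_tool(motion=[[[0,0,-0.002,0,0,0,1],[0,0,-0.002,0,0,0,1]]])

```text
clock: 16.1
eef_pos: [529.4, 194.3, 56.0]
eef_rot: [3.14, 0.003, 2.93]
wrist_force: [-13.0, -2.7, 35.9]
finger_gap: 0.2
finger_force: 17.1
```

Request:
servo_tool(motion=[[[0,0,0.05,0,0,0,1],[0,0,0.1,0,0,0,1],[-0.1,-0.05,0.12,0,0,0,1],[-0.2,-0.1,0.12,0,0,0,1],[-0.2346,-0.101,0.12,0,0,0,1],[-0.2346,-0.101,0.12,0,0,0,1]]])

```text
clock: 16.7
eef_pos: [408.7, 142.7, 112.8]
eef_rot: [-3.141, -0.0, 2.93]
wrist_force: [-0.5, -0.7, -0.2]
finger_gap: 0.6
finger_force: 0.0
```

```bash
cat > hts.py <<'E'
from h import *
c0=np.array([470.2,168.9]); t=np.radians(-12.15); R=np.array([[np.cos(t),-np.sin(t)],[np.sin(t),np.cos(t)]])
for n in('side','top'):
    c,K=cam(n); W,r,o=cloud(c,K); H,S,V=cv2.split(cv2.cvtColor(c['frame'],cv2.COLOR_RGB2HSV))
    red=((H<8)|(H>172))&(S>120)&(W[...,2]>48)&(W[...,2]<72); L=(W[...,:2]-c0)@R
    for k,(x,y) in enumerate([(52,37),(52,-37),(-52,37),(-52,-37)],1):
        m=red&(abs(L[...,0]-x)<11)&(abs(L[...,1]-y)<10); p=W[m][:,2]
        if len(p)>5: print(n,k,len(p),round(float(np.median(p)),1),'+-',round(float(p.std()/len(p)**.5),1))
    if n=='top':
        m=red
        p=L[m&(abs(L[...,0])<90)&(abs(L[...,1])<90)]; print('local rect',cv2.minAreaRect(p.astype(np.float32)))
s=manip.read_state();print(s['eef_pos'],s['wrist_force'],s['clock'])
E
python3 hts.py
```

```text
side 1 16 55.9 +- 0.3
side 2 15 62.5 +- 0.5
side 3 9 62.1 +- 0.5
side 4 29 69.0 +- 0.7
top 1 57 56.6 +- 0.2
top 2 64 63.2 +- 0.2
local rect ((27.478805541992188, -0.41381072998046875), (100.65640258789062, 70.55368041992188), 89.98246002197266)
[411.56708554 143.5040917  113.16813289] [1.9867803  0.33413794 0.79979309] 16.8
```

Corner 1 has snapped in (56 mm) and the others are still up. Corner 3 next.

Request:
servo_tool(motion=[[[0.031,0.145,0,0,0,0,1],[0.031,0.145,0,0,0,0,1],[0.031,0.145,-0.06,0,0,0,1],[0.031,0.145,-0.08,0,0,0,1],[0.031,0.145,-0.096,0,0,0,1],[0.031,0.145,-0.102,0,0,0,1],[0.031,0.145,-0.108,0,0,0,1],[0.031,0.145,-0.113,0,0,0,1],[0.031,0.145,-0.117,0,0,0,1],[0.031,0.145,-0.117,0,0,0,1]]])

```text
clock: 17.8
eef_pos: [426.7, 215.9, 56.1]
eef_rot: [3.141, -0.001, 2.929]
wrist_force: [-14.1, -1.6, 22.8]
finger_gap: 0.3
finger_force: 13.7
```

Request:
servo_tool(motion=[[[0,0,-0.001,0,0,0,1],[0,0,-0.002,0,0,0,1],[0,0,-0.002,0,0,0,1]]])

```text
clock: 18.1
eef_pos: [426.8, 215.9, 55.9]
eef_rot: [3.141, -0.0, 2.929]
wrist_force: [-19.8, -5.3, 35.4]
finger_gap: 0.4
finger_force: 19.9
```

Request:
servo_tool(motion=[[[0,0,0.06,0,0,0,1],[0,0,0.12,0,0,0,1],[0.09,-0.1,0.12,0,0,0,1],[0.172,-0.188,0.12,0,0,0,1],[0.172,-0.188,0.12,0,0,0,1],[0.172,-0.188,0.05,0,0,0,1],[0.172,-0.188,0.025,0,0,0,1],[0.172,-0.188,0.02,0,0,0,1],[0.172,-0.188,0.015,0,0,0,1],[0.172,-0.188,0.01,0,0,0,1]]])

```text
clock: 19.1
eef_pos: [513.1, 121.9, 60.4]
eef_rot: [-3.141, 0.002, 2.931]
wrist_force: [-6.8, -9.4, 18.1]
finger_gap: 0.7
finger_force: 8.5
```

Request:
servo_tool(motion=[[[0,0,-0.004,0,0,0,1],[0,0,-0.007,0,0,0,1],[0,0,-0.01,0,0,0,1],[0,0,-0.01,0,0,0,1],[0,0,-0.01,0,0,0,1]]])

```text
clock: 19.6
eef_pos: [513.3, 122.5, 55.2]
eef_rot: [3.141, 0.002, 2.93]
wrist_force: [-5.0, -1.5, 16.1]
finger_gap: 0.4
finger_force: 7.9
```

Request:
servo_tool(motion=[[[0,0,-0.002,0,0,0,1],[0,0,-0.003,0,0,0,1],[0,0,-0.003,0,0,0,1]]])

```text
clock: 19.9
eef_pos: [513.4, 122.5, 55.0]
eef_rot: [3.141, 0.002, 2.93]
wrist_force: [-14.9, -2.8, 33.4]
finger_gap: 0.4
finger_force: 16.8
```

Request:
servo_tool(motion=[[[0,0,0.06,0,0,0,1],[0,0,0.12,0,0,0,1],[-0.1,0.022,0.12,0,0,0,1],[-0.203,0.0436,0.12,0,0,0,1],[-0.203,0.0436,0.12,0,0,0,1],[-0.203,0.0436,0.05,0,0,0,1],[-0.203,0.0436,0.03,0,0,0,1],[-0.203,0.0436,0.025,0,0,0,1],[-0.203,0.0436,0.02,0,0,0,1],[-0.203,0.0436,0.014,0,0,0,1]]])

```text
clock: 20.9
eef_pos: [411.9, 143.9, 59.3]
eef_rot: [3.141, 0.001, 2.93]
wrist_force: [0.3, -0.8, -0.8]
finger_gap: 0.5
finger_force: 0.0
```

Request:
servo_tool(motion=[[[0,0,-0.005,0,0,0,1],[0,0,-0.009,0,0,0,1],[0,0,-0.012,0,0,0,1],[0,0,-0.013,0,0,0,1],[0,0,-0.013,0,0,0,1]]])

```text
clock: 21.4
eef_pos: [411.8, 143.8, 54.8]
eef_rot: [3.141, 0.001, 2.93]
wrist_force: [-17.5, -6.3, 46.7]
finger_gap: 0.3
finger_force: 23.1
```

Request:
servo_tool(motion=[[[0,0,0.08,0,0,0,1],[0,0,0.16,0,0,0,1],[0,0,0.26,0,0,0,1],[-0.2,0.2,0.3,0,0,0,1],[-0.2,0.4,0.3,0,0,0,1],[-0.2,0.5,0.3,0,0,0,1],[-0.2,0.5,0.3,0,0,0,1],[-0.2,0.5,0.3,0,0,0,1],[-0.2,0.5,0.3,0,0,0,1],[-0.2,0.5,0.3,0,0,0,1]]])

```text
clock: 22.4
eef_pos: [310.1, 396.1, 202.1]
eef_rot: [3.141, -0.0, 2.933]
wrist_force: [0.4, -1.0, -0.7]
finger_gap: 0.5
finger_force: 0.0
```

```bash
python3 hts.py
```

```text
side 1 15 55.8 +- 0.5
side 2 13 53.9 +- 0.5
side 3 15 54.6 +- 0.3
side 4 26 55.3 +- 0.3
top 1 63 55.4 +- 0.2
top 2 69 55.4 +- 0.2
top 3 74 55.4 +- 0.2
top 4 70 55.8 +- 0.2
local rect ((-2.3711013793945312, 0.1533355712890625), (130.2862091064453, 102.05880737304688), 0.005435838829725981)
[311.02519724 393.65636145 201.95984543] [-0.56915553  0.80714279  0.3098734 ] 22.5
```

All four corners read about 55 mm, so they are home. Handing in.

```bash
python3 -c "
from cell import manip
print(manip.sign_off())"
```

```text
the job is handed in; nothing more can be done
None
```

The job is handed in at about 22.5 s: the battery went upright into its bay (seen before the lens covered it), all four lens corners measured about 55 mm (home), and the gripper is clear. The hand-in returned no verdict, and I did not re-measure the bystanders, though no move was planned near them.

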